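Seat a form stand under the holder's lip and lock it

ROBOT

A 6-joint arm with a two-finger parallel gripper is mounted at the origin on the work surface. World frame = base frame: x ahead of the robot, y to its left, z up, the work surface at z = 0. Lengths are in m, angles in degrees, forces in N, time in s.
With the tool pointing down it reaches from about 0.3 to 0.825 m from the base axis. Payload 5.4 kg.
Tool frame: the origin (TCP) lies at the very end of the fingers, on their centre line; the grasp point (between the pads) lies ctrl.grasp_offset behind it (ctrl.grasp_offset is the distance from the TCP to the grasp point, in m); z points along the fingers, y is the line along which they close (so a half turn about z gives the same grasp; the last joint's range is limited). The gripper opens to 92 mm and grips with 3 to 60 N. Pads are 20 mm wide; open, the fingers measure 128 mm over their backs; the gripper's body (75 mm by 189 mm) begins 69 mm behind the grasp point.
Start: joints at [-84.517, 9.076, 91.501, -0, 79.423, -12.038], TCP at [0.173, -0.548, 0.215] pointing down, gripper open.
Joint ranges: [-166.64, 166.64], [-54.1, 131.32], [10.49, 154.53], [-73.88, 253.88], [9.74, 151.15], [-171.62, 171.62]. Speed limits (degrees/s): [147.25, 147.25, 180, 180, 180, 180].

INTERFACE

Orientations are given as a 3x3 rotation matrix whose columns are the frame's x, y, z axes.
In Python, from rig import ctrl, claw, imaging, current_t, current_qpos, current_joint_vel, current_joint_efforts, current_tcp_pos, current_ee_rot, current_contact_force, current_ft_torque, current_width, current_grasp_force gives the robot as it stands. Calls block until the motion is done:
- ctrl.move_ptp(position, orientation): joint-space move of the TCP to a pose.
- ctrl.move_l(position, ori=None, feed=0.15): straight line of the TCP; ori=None keeps the orientation; feed is the mean speed in m/s.
- ctrl.movej(angles): joint-space move.
- claw.gripper_to(opening, newtons=None): finger opening in m; newtons is the grip in N (None keeps the last); returns when the fingers have stopped.
- ctrl.hold(seconds).
- ctrl.ik(position, orientation): joint angles nearest the present ones, or None.
- imaging.read_camera(name): name is "scene" or "top"; returns the picture (400x640x3 uint8, red, green, blue); there is no depth.
- imaging.camera_params(name): a dict with "intrinsics" (3x3 intrinsics, pixels), "eye" and "orientation" of the camera in the world. Camera axes: x right, y down, z forward; pixel columns grow to the right and rows downward; lengths in m; the calibration is good to about 2 mm. A picture is of the moment at which its call begins. camera_params takes no time and is no camera call.
A pose or a line that the arm cannot do raises ctrl.IKError and nothing moves.
- ctrl.sign_off(): hands the job in; it is judged then, once.
Readings, each from a call of its own:
- current_t(): time.
- current_qpos(): joint angles.
- current_joint_vel(): joint speeds.
- current_joint_efforts(): joint torques, N m.
- current_tcp_pos(): TCP position.
- current_ee_rot(): TCP orientation.
- current_contact_force(): force on the tool from outside, world axes, zero at the start.
- current_ft_torque(): the same for the moment, N m.
- current_width(): finger opening in m.
- current_grasp_force(): force on a finger pad.
Only numpy, scipy, OpenCV 4.12 (cv2) and the standard library are available. Lean on these libraries where they do the work, as an engineer would, in place of code of your own. Each camera call takes 0.05 s, during which the arm holds its last target. There are 200 camera calls.

TASK

Set the form stand with the oblong foot on the wooden holder, slide the foot's long end (the end farther from the post) under the steel lip until it is fully home against the hidden stop, and bed it there with a steady push of about 10 N against the stop (5 to 15 N), held for at least 0.3 s; go gently, for the stop must never take more than 20 N nor the holder as a whole more than 30 N. Then let go of the stand and swing the holder's turn-button all the way across behind the foot, so that the foot cannot slide out, and leave the other things on the bench alone.

Things in the scene. Friction and masses are not known exactly. Their poses are not given: they have to be found in the camera images.
- stand: the form stand, loose, 0.35 to 0.6 kg: flat aluminium foot 110 (x) x 70 (y) x 10 mm with an upright square wooden post 24 x 24 mm, its top 70 mm above the foot's underside (a thin stud 12 mm higher). Origin: centre of the foot's underside. Post centre at x = -10 mm, y = 0, its faces square to the foot: the foot reaches 65 mm beyond it to +x (goes in first), 45 mm to -x
- holder: the holder, fixed to the bench: wooden board 240 (x) x 170 (y) x 18 mm with an undercut steel pocket at its +x end. Origin: centre of the board's underside. The foot slides on the board along the holder's +x. Steel roof (the lip) over x = 58 to 120 mm: underside 12.5 mm above the board, 14 mm thick, top at z = 44.5 mm
- block: the retaining block: the steel roof plate over the pocket, 62 (x) x 116 (y) x 14 mm, fixed to the holder, whose front edge is the lip; it carries the stop bar, out of sight underneath, clamped anywhere from 32 to 42 mm behind the lip (differs each time, must be felt). Origin: middle of the lip's front edge, at the roof's underside; axes as the holder's
- post (a point): middle of the top of the stand's wooden post: x = -10 mm, y = 0, z = 70 mm in the stand's frame
- seat (a point): where the stand's origin comes to when fully home if the stop is set deepest: holder x = 45 mm, y = 0, z = 18 mm, axes as the holder's; with the stop set further out it comes up to 10 mm short of this point (towards -x)
- mouth (a point): middle of the lip's front edge, at the height of the board's top: holder x = 58 mm, y = 0, z = 18 mm. Behind it rigid side cheeks stand 72.4 mm apart; before the mouth, from holder x = 42 to 58 mm, they go on as open guides 12.5 mm high, flared to 92 mm apart
- pivot (a point): the turn-button's pivot, on the board's top: holder x = -30 mm, y = -64 mm, z = 18 mm; upright axis
- pin (a point): top of the turn-button's upright wooden peg, 12 mm across; its bare shaft runs from 13 to 50 mm above the board, 56 mm from the pivot
- button (a joint): turn-button angle: a steel bar 16 mm wide, its top 13 mm above the board, reaching 72 mm from its pivot. 0: open, pointing to the holder's -x beside the foot's path; turns clockwise from above to its end at 1.571, pointing to the holder's +y, 2 to 12 mm behind a foot that is home. Stays where left (friction, about 1 N at the peg); starts at 0 to 0.15
- round_stand: a bystander: a stand with a ROUND 80 mm disc foot and a round post, 60 mm high; not to be used. Loose; origin at its underside or middle
- foam_form: a bystander: a pale domed foam form, 116 mm across and 66 mm high. Loose; origin at its underside or middle
- jar: a bystander: an amber jar, 60 mm across, 75 mm high. Loose; origin at its underside or middle
- screwdriver: a bystander: a screwdriver lying flat, along its x axis. Loose; origin at its underside or middle
- mallet: a bystander: a hammer lying flat, along its x axis. Loose; origin at its underside or middle
- pot: a bystander: a white plastic cup, 90 mm across, 80 mm high. Loose; origin at its underside or middle
- offcut: a bystander: a pale foam offcut, 70 x 50 x 30 mm. Loose; origin at its underside or middle
Things that resemble listed ones, but are neither listed nor needed, are in the scene too. What is shaped like the stand but green, red or turquoise is not meant.

How it is judged (in metres and radians):
On the way, in this order (a step that is already met when the one before it is completed fails the run):
1. the foot rests on the board in front of the lip or under it, upright (z of stand in the frame of holder between 0.015 and 0.022 m and contact force between stand and holder above 1 N and angle between stand's own z axis and vertical below 0.06 rad), for 0.05 s.
2. the foot is fully home under the lip and is pressed against the stop in the block with 5 to 15 N for 0.3 s, the turn-button still open (below 0.6 rad) (x of post in the frame of seat below -0.006 m and x of stand in the frame of seat above -0.012 m and y of stand in the frame of seat between -0.003 and 0.003 m and z of stand in the frame of seat between -0.003 and 0.003 m and angle between the x axis of stand and the x axis of holder, either way round below 0.06 rad and contact force between stand and block between 5 and 15 N and value of joint button below 0.6 rad), for 0.3 s.
3. the turn-button is turned across behind the foot, the stand having been let go (x of post in the frame of seat below -0.006 m and x of stand in the frame of seat above -0.012 m and y of stand in the frame of seat between -0.003 and 0.003 m and z of stand in the frame of seat between -0.003 and 0.003 m and angle between the x axis of stand and the x axis of holder, either way round below 0.06 rad and value of joint button above 1.45 rad and contact force between the fingers and stand below 0.1 N), for 0.1 s.
At the end, for the whole second after the job is handed in: the stand is released, at rest, upright and flat on the board, long end under the lip: at most 12 mm short of the deepest place (the stop may be set 10 mm short of it), within 3 mm across and 0.06 rad of square; the turn-button is across behind it (beyond 1.45 rad) and still (x of post in the frame of seat below -0.006 m and x of stand in the frame of seat above -0.012 m and y of stand in the frame of seat between -0.003 and 0.003 m and z of stand in the frame of seat between -0.003 and 0.003 m and angle between the x axis of stand and the x axis of holder, either way round below 0.06 rad and value of joint button above 1.45 rad and angle between stand's own z axis and vertical below 0.06 rad and linear speed of stand below 0.01 m/s and velocity of joint button below 0.05 rad/s); the robot touches nothing.
It fails at once if the stand bears on the holder with more than 30 N (contact force between stand and holder above 30 N).
It fails at once if the stand bears on the block or its stop with more than 20 N (contact force between stand and block above 20 N).
It fails at once if the robot bears on the holder with more than 30 N (contact force between the arm and holder above 30 N).
It fails at once if the fingers bear on the holder with more than 30 N (contact force between the fingers and holder above 30 N).
It fails at once if a bystander is moved by more than 30 mm (distance of any of round_stand, foam_form, jar, screwdriver, mallet, pot, offcut from where it was at the start of the episode above 0.03 m).
It also fails if it takes over 72 s, if anything falls off the work surface, if the arm or the gripper's body presses on something with over 40 N, if the wrist force passes 120 N, or if a joint passes its speed limit or range.

## Working session

There is one attempt and no reset: what is moved stays moved. The work goes in short steps, each a Python script; the robot and the scene stay as the last script left them, time stands still between calls to the robot, and variables do not carry over. Pictures are saved under pics/ and viewed, at most 10 in all, crops included, and the job is handed in when it is done.

```bash
ls; mkdir -p pics
python3 - <<'E'
from rig import ctrl, imaging, current_t
import cv2
for n in("scene","top"):
    im=imaging.read_camera(n); cv2.imwrite(f"pics/{n}0.png",im[:,:,::-1]); p=imaging.camera_params(n); print(n,p)
print(ctrl.grasp_offset,current_t())
E
```

```text
pics
scene {'intrinsics': array([[396.31433698,   0.        , 321.64482618],
       [  0.        , 396.31433698, 204.12030662],
       [  0.        ,   0.        ,   1.        ]]), 'eye': array([1.1934045 , 0.40605539, 0.8572512 ]), 'orientation': array([[-0.56497327,  0.58276135, -0.58411849],
       [ 0.82501602,  0.38834683, -0.41053053],
       [-0.01240076, -0.71384588, -0.70019303]])}
top {'intrinsics': array([[473.24127964,   0.        , 327.10789141],
       [  0.        , 473.24127964, 202.21748582],
       [  0.        ,   0.        ,   1.        ]]), 'eye': array([ 0.39527355, -0.05139824,  1.39061312]), 'orientation': array([[ 0.0108087 , -0.99236471,  0.12286359],
       [-0.99984791, -0.01240764, -0.01225627],
       [ 0.01368714, -0.12271243, -0.99234788]])}
0.0187 0.1
```

View pics/scene0.png

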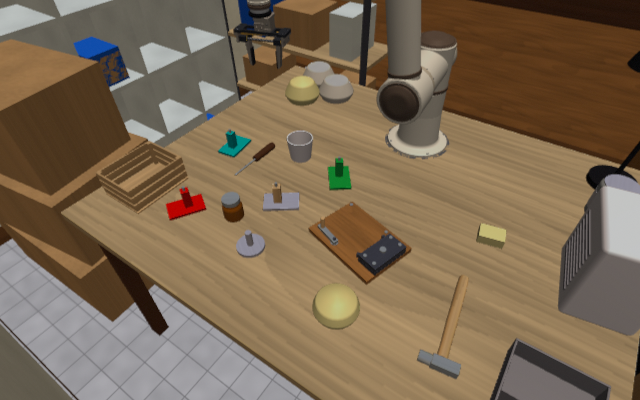

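View pics/top0.png

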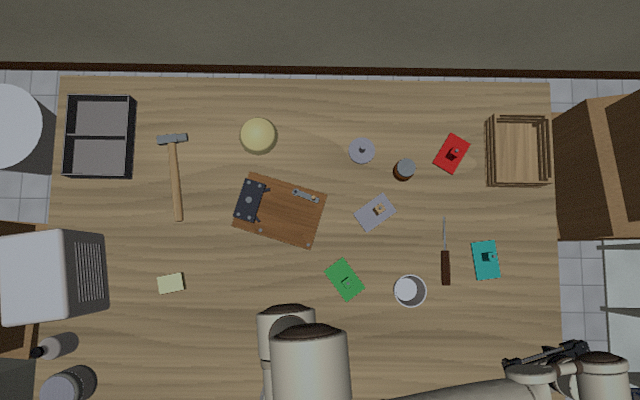

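Candidates in the top view: green (345,280), red (451,153), turquoise (485,260), round disc (361,151), and the grey foot with wooden post (376,211; scene 281,198). The last fits: it has a bare aluminium oblong foot and a wooden post. I'll confirm it in an enlarged crop.

Run:
```python
import cv2,numpy as np
t=cv2.imread('pics/top0.png');s=cv2.imread('pics/scene0.png')
r=lambda im,f:cv2.resize(im,None,fx=f,fy=f,interpolation=cv2.INTER_CUBIC)
a=r(t[165:255,225:325],4);b=r(t[185:240,345:405],6)
c=r(s[195:285,300:420],3.3);d=r(s[175:220,255:310],6)
def pad(im,h,w): 
    o=np.zeros((h,w,3),np.uint8); o[:min(h,im.shape[0]),:min(w,im.shape[1])]=im[:h,:w]; return o
o=np.vstack([np.hstack([pad(a,300,400)if 0 else pad(cv2.resize(a,None,fx=.8,fy=.8),300,400),pad(b,300,400)]),np.hstack([pad(c,300,400),pad(d,300,400)])])
cv2.imwrite('pics/crop1.png',o)
```

```text
(no output)
```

View pics/crop1.png

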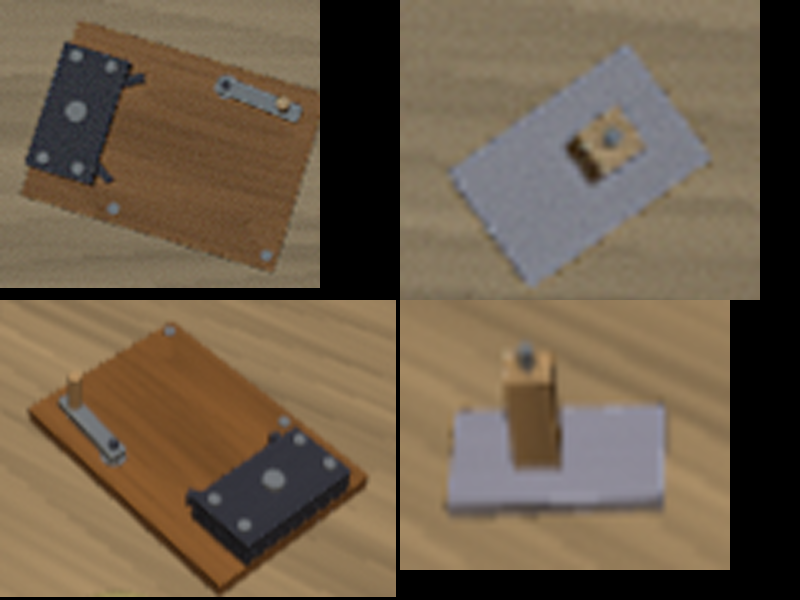

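The crop confirms it: a bare grey oblong foot with a wooden post off-centre towards the upper right in the top view, so the long end points lower-left. The board has its dark roof at the left and the button bar with its peg at the upper right, nearly open.

```bash
cat > hlp.py <<'E'
import cv2,numpy as np
from rig import imaging
P={n:imaging.camera_params(n) for n in("scene","top")}
def ray(n,px):
    p=P[n];d=p["orientation"]@np.linalg.solve(p["intrinsics"],[px[0],px[1],1.]);return p["eye"],d/np.linalg.norm(d)
def onz(n,px,z):
    e,d=ray(n,px);return e+d*(z-e[2])/d[2]
def proj(n,X):
    p=P[n];c=p["intrinsics"]@(p["orientation"].T@(np.asarray(X)-p["eye"]));return c[:2]/c[2]
def tri(a,b):
    (e1,d1),(e2,d2)=ray("scene",a),ray("top",b)
    k=np.linalg.lstsq(np.c_[d1,-d2],e2-e1,rcond=None)[0]
    A,B=e1+d1*k[0],e2+d2*k[1];return (A+B)/2,np.linalg.norm(A-B)
def blob(im,roi,f):
    "largest contour in roi (x0,y0,x1,y1) of mask f(rgb float)"
    x0,y0,x1,y1=roi;m=f(im[y0:y1,x0:x1].astype(float)).astype(np.uint8)
    cs,_=cv2.findContours(m,cv2.RETR_EXTERNAL,cv2.CHAIN_APPROX_NONE,offset=(x0,y0))
    return max(cs,key=cv2.contourArea)
def quad(c):
    "four corners by line fits to the sides of the hull"
    h=cv2.convexHull(c)
    e=.02*cv2.arcLength(h,True);q=cv2.approxPolyDP(h,e,True)
    while len(q)>4: e*=1.15;q=cv2.approxPolyDP(h,e,True)
    q=q[:,0].astype(float);p=c[:,0].astype(float);L=[]
    for i in range(4):
        a,b=q[i],q[(i+1)%4];u=(b-a)/np.linalg.norm(b-a);s=(p-a)@u;d=abs((p-a)@[-u[1],u[0]])
        k=(d<1.6)&(s>3)&(s<np.linalg.norm(b-a)-3)
        vx,vy,x,y=cv2.fitLine(p[k].astype(np.float32),cv2.DIST_HUBER,0,.01,.01)[:,0]
        L.append(np.cross([x,y,1],[x+vx,y+vy,1]))
    r=[np.cross(L[i-1],L[i]) for i in range(4)];return np.array([v[:2]/v[2] for v in r])
E
python3 - <<'E'
from hlp import *
np.set_printoptions(precision=4,suppress=True)
T=cv2.imread('pics/top0.png')[:,:,::-1];S=cv2.imread('pics/scene0.png')[:,:,::-1]
grey=lambda a:(a[...,2]>a[...,0]-3)&(a.sum(-1)>330)
wood=lambda a:(a[...,0]-a[...,2]>35)&(a.sum(-1)<290)
dark=lambda a:(a.sum(-1)<190)&(a[...,0]-a[...,2]<18)
for n,px in(("top",(365,215)),("top",(280,225)),("top",(256,205)),("top",(285,165)),("scene",(292,207)),("scene",(350,215)),("scene",(376,262))):print(n,px,(T if n=="top" else S)[px[1],px[0]])
def show(tag,n,im,roi,f,z):
    c=blob(im,roi,f);q=quad(c);w=np.array([onz(n,p,z) for p in q])[:,:2]
    print(tag,n,cv2.contourArea(c),'px',q.round(1).tolist(),'\n world',w.tolist(),'sides',np.linalg.norm(w-np.roll(w,-1,0),axis=1),'c',w.mean(0))
for a in [("foot","top",T,(345,185,405,240),grey,.01),("foot","scene",S,(255,185,310,220),grey,.01),
 ("roof","top",T,(225,170,275,232),dark,.0445),("board","top",T,(225,165,335,255),lambda a:wood(a)|dark(a),.018)]:
    try: show(*a)
    except Exception as e: print(a[0],e)
E
```

```text
top (365, 215) [127 128 136]
top (280, 225) [116  89  63]
top (256, 205) [51 54 60]
top (285, 165) [134 118  96]
scene (292, 207) [138 134 147]
scene (350, 215) [127  83  43]
scene (376, 262) [60 62 69]
foot top 818.0 px [[382.3, 192.3], [395.5, 210.4], [367.0, 232.1], [353.1, 213.2]] 
 world [[0.5976269586442162, -0.23117117419369526], [0.544541612483397, -0.26988512059482594], [0.4798574903729068, -0.18585523527972667], [0.5346543137936728, -0.14496891526565459]] sides [0.0657 0.106  0.0684 0.1068] c [ 0.5392 -0.208 ]
foot scene 397.0 px [[298.0, 192.7], [298.0, 208.0], [264.0, 208.0], [264.0, 194.4]] 
 world [[0.48538633418179544, -0.18179246580638997], [0.5401258453170824, -0.1407767708722215], [0.5973586036429621, -0.22661584510942712], [0.5509220528176346, -0.26605212910599896]] sides [0.0684 0.1032 0.0609 0.1067] c [ 0.5434 -0.2038]
roof OpenCV(4.12.0) /io/opencv/modules/imgproc/src/linefit.cpp:50: error: (-215:Assertion failed) count > 0 in function 'fitLine2D_wods'

board top 4718.5 px [[248.5, 170.8], [326.5, 194.3], [309.6, 249.5], [230.1, 224.8]] 
 world [[0.6554769681768049, 0.1636924334678183], [0.58846830675925, -0.06617956448688213], [0.427182799988749, -0.01944974012907956], [0.4956733963250538, 0.21216026773374816]] sides [0.2394 0.1679 0.2415 0.167 ] c [0.5417 0.0726]
```

Run:
```python
from hlp import *
np.set_printoptions(precision=4,suppress=True)
for t,a,b in(("post",(276.3,186.7),(380.3,208.3)),("stud",(276,183.3),(380.5,207.8)),("peg",(323,217.7),(313.7,197.2)),("pivot",(334.5,238.9),(295.9,191.6)),("boardFar",(350.9,201.7),(309.6,249.5)),("boardR",(410.9,249.5),(230.1,224.8))):print(t,*tri(a,b))
S=cv2.imread('pics/scene0.png')[:,:,::-1];T=cv2.imread('pics/top0.png')[:,:,::-1]
sc=np.array([onz("scene",p,.018) for p in((350.9,201.7),(309.1,228.3),(366.7,281.4),(410.9,249.5))])[:,:2]
print("board scene",sc,sc.mean(0),np.linalg.norm(sc-np.roll(sc,-1,0),axis=1))
ro=np.array([onz("top",(225+x/3.2,165+y/3.2),.0445) for x,y in((66,42),(131,63),(95,184),(27,163))])[:,:2]
print("roof",ro,ro.mean(0),np.linalg.norm(ro-np.roll(ro,-1,0),axis=1))
dark=lambda a:(a.sum(-1)<190)&(abs(a[...,0]-a[...,2])<18)
c=blob(T,(225,170,275,232),lambda a:(a.sum(-1)<240)&(a[...,2]-a[...,0]>0));r=cv2.minAreaRect(c);print(r,[onz("top",p,.0445)[:2] for p in cv2.boxPoints(r)])
for ang in(73.6,127.):
  print(ang)
from rig import ctrl
def R(yaw): # tool down, tool y along yaw
    a=np.radians(yaw);y=np.array([np.cos(a),np.sin(a),0]);z=np.array([0,0,-1.]);return np.c_[np.cross(y,z),y,z]
for yaw in(37,-143,127-180,127): print(yaw,ctrl.ik([.54,-.205,.2],R(yaw)))
for yaw in(-16.4,163.6): print(yaw,ctrl.ik([.53,.03,.2],R(yaw)),ctrl.ik([.56,.1,.05],R(yaw)))
```

```text
post [ 0.5437 -0.2176  0.0612] 0.0022873339230989167
stud [ 0.5438 -0.2167  0.0753] 0.0016592098376822914
peg [ 0.5728 -0.0283  0.0618] 0.0032332365180154647
pivot [0.5936 0.0241 0.026 ] 0.0025914616733586165
boardFar [ 0.428  -0.0204  0.0107] 0.002861170675312884
boardR [0.4968 0.2125 0.0101] 0.0023466183226229786
board scene [[ 0.4353 -0.0179]
 [ 0.5943 -0.0602]
 [ 0.6597  0.1655]
 [ 0.504   0.2133]] [0.5483 0.0752] [0.1645 0.2349 0.1629 0.2412]
roof [[0.6289 0.1672]
 [0.6105 0.1084]
 [0.5012 0.1374]
 [0.5192 0.1984]] [0.565  0.1528] [0.0617 0.1131 0.0636 0.114 ]
((251.25802612304688, 200.6743927001953), (26.90440559387207, 39.789886474609375), 17.35402488708496) [array([0.52  , 0.2011]), array([0.6301, 0.1709]), array([0.6077, 0.0965]), array([0.498 , 0.1274])]
73.6
127.0
37 [-32.7689  10.0842  92.038   -0.      77.8778 -69.7689]
-143 [-32.7689  10.0842  92.038   -0.      77.8778 110.2311]
-53 [-32.7689  10.0842  92.038   -0.      77.8778  20.2311]
127 [ -32.7689   10.0842   92.038    -0.       77.8778 -159.7689]
-16.4 [-9.814   3.174  99.5674 -0.     77.2587  6.586 ] [-2.043  18.7171 99.9951 -0.     61.2877 14.357 ]
163.6 None [  -2.043    18.7171   99.9951   -0.       61.2877 -165.643 ]
```

```bash
cat >> hlp.py <<'E'
from rig import *
np.set_printoptions(precision=4,suppress=True)
def R(yaw):
    a=np.radians(yaw);y=np.array([np.cos(a),np.sin(a),0]);z=np.array([0,0,-1.]);return np.c_[np.cross(y,z),y,z]
H=np.array([.545,.074]);HA=73.6
def hold2w(x,y,z):
    a=np.radians(HA);c,s=np.cos(a),np.sin(a);return np.array([H[0]+c*x-s*y,H[1]+s*x+c*y,z])
def snap(name):
    for n in("scene","top"): cv2.imwrite(f"pics/{n}{name}.png",imaging.read_camera(n)[:,:,::-1])
E
python3 - <<'E'
from hlp import *
r=R(37);p=np.array([.545,-.215])
claw.gripper_to(.075,40)
ctrl.move_ptp([*p,.14],r)
ctrl.move_l([*p,.02],r,feed=.12)
print(current_tcp_pos(),current_contact_force())
claw.gripper_to(0,40)
print("w",current_width(),current_grasp_force(),current_contact_force())
ctrl.move_l([*p,.10],r,feed=.12)
print("w",current_width(),current_contact_force(),current_ft_torque(),current_t())
snap("1")
a=cv2.imread("pics/scene1.png")[100:280,180:420];cv2.imwrite("pics/c2.png",cv2.resize(a,None,fx=2.5,fy=2.5))
E
```

```text
[ 0.5458 -0.2155  0.021 ] [-0.1996 -0.226  -0.1966]
w 0.023529233333942707 39.93646323680878 [-0.7039 -0.5544  0.2557]
w 0.02367715496344737 [-1.2446 -0.1931 -6.1368] [-0.0214 -0.0659  0.0183] 5.1583
```

View pics/c2.png

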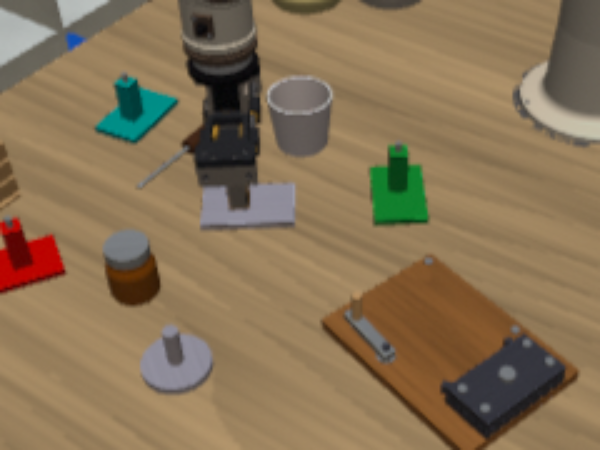

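The stand is held level by its post (pads 23.7 mm apart) and nothing else has moved. Next I'll place it on the board in front of the lip.

Run:
```python
from hlp import *
r=R(HA-90);q=hold2w(-30,0,0)
q=hold2w(-.030,0,.10)
ctrl.move_ptp(q,r);ctrl.hold(.2)
f0=current_contact_force();print(f0,current_tcp_pos()-q)
q[2]=.044;ctrl.move_l(q,r,feed=.08);ctrl.hold(.2);f0=current_contact_force();print(f0)
for i in range(24):
    q[2]-=.0005;ctrl.move_l(q,r,feed=.02);f=current_contact_force()
    if f[2]-f0[2]>2.5: break
print("contact",q[2],current_tcp_pos(),f-f0)
ctrl.hold(.1)
claw.gripper_to(.06,40);print(current_contact_force())
q[2]=.2;ctrl.move_l(q,r,feed=.2)
# swing clear for the camera
ctrl.move_ptp([.40,-.2,.25],r)
snap("2");print(current_t())
a=cv2.imread("pics/top2.png")[150:265,215:345];b=cv2.imread("pics/scene2.png")[185:300,290:420]
cv2.imwrite("pics/c3.png",np.hstack([cv2.resize(k,(400,354),interpolation=cv2.INTER_CUBIC) for k in(a,b)]))
```

```text
[ 0.5099 -0.2153 -5.5957] [ 0.0002 -0.0007  0.    ]
[-0.6472  0.4896 -4.3641]
contact 0.03749999999999999 [0.5366 0.0452 0.038 ] [-2.8922 -1.4635  4.8954]
[ 0.7106 -0.8533 -0.4668]
13.9417
```

View pics/c3.png

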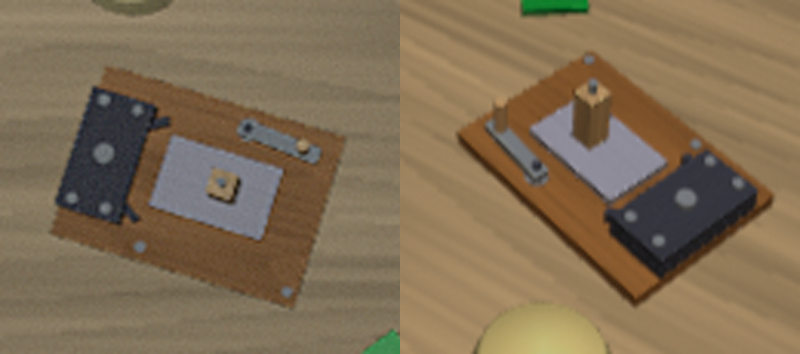

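The foot lies flat on the board, square before the guides: front edge near crop (161,171), guide tips near (158,123) and (135,213). I'll measure the lateral and yaw error relative to the holder within the same view.

Run:
```python
from hlp import *
T=cv2.imread('pics/top2.png')[:,:,::-1];S=cv2.imread('pics/scene2.png')[:,:,::-1]
grey=lambda a:(a[...,2]>a[...,0]-3)&(a.sum(-1)>300)
wood=lambda a:((a[...,0]-a[...,2]>35)&(a.sum(-1)<290))|((a.sum(-1)<240)&(a[...,2]>=a[...,0]))
def ang(w):# long axis direction nearest HA
    e=[w[(i+1)%4]-w[i] for i in range(4)];L=[np.linalg.norm(v) for v in e];i=0 if L[0]>L[1] else 1
    v=e[i]/L[i]-e[i+2]/L[i+2];a=np.degrees(np.arctan2(v[1],v[0]));return a if abs(a-HA)<90 else (a+180 if a<0 else a-180)
res={}
for t,n,im,roi,f,z in(("foot","top",T,(260,190,310,232),grey,.028),("board","top",T,(225,165,335,255),wood,.018),("foot","scene",S,(327,215,380,252),grey,.028)):
    c=blob(im,roi,f);q=quad(c);w=np.array([onz(n,p+.0,z) for p in q])[:,:2];m=w.mean(0);print(t,n,cv2.contourArea(c),q.tolist(),m,ang(w),np.linalg.norm(w-np.roll(w,-1,0),axis=1));res[t+n]=(m,ang(w))
b,ba=res["boardtop"];f,fa=res["foottop"];a=np.radians(ba);d=f-b;print("foot in board",d@[np.cos(a),np.sin(a)],d@[-np.sin(a),np.cos(a)],fa-ba)
```

```text
foot top 833.0 [[271.1778910517237, 194.49903834960222], [305.9213825359195, 205.15287360697346], [298.68492599850777, 227.04306668348806], [263.80328897794084, 215.70538733999342]] [0.5381 0.0536] 73.11880152031958 [0.1056 0.0667 0.106  0.0651]
board top 4728.0 [[247.83505278956747, 170.66331467041624], [326.58918191091277, 194.2862914311664], [309.65831406935797, 249.471478346], [230.69163569928975, 225.07499193567406]] [0.5416 0.0725] 73.71577831508753 [0.2418 0.1681 0.2396 0.1668]
foot scene 507.0 [[332.19318171933816, 226.52159541393831], [343.209590972572, 220.12849414764784], [376.73984949004654, 236.6921839214355], [357.9479365550798, 249.4019778889453]] [0.5487 0.0552] 81.20224379885943 [0.0403 0.11   0.0702 0.1071]
foot in board -0.019131096143359578 -0.0019338312413334292 -0.5969767947679543
```

```bash
cat > push.py <<'E'
from hlp import *
import hlp
r0=R(HA-90);q=hold2w(-.030,0,.15)
ctrl.move_ptp(q,r0)
q[2]=.038;ctrl.move_l(q,r0,feed=.12);ctrl.hold(.2)
claw.gripper_to(0,25);ctrl.hold(.2)
print("w",current_width(),current_contact_force())
a=np.radians(HA);hlp.H=H+.0017*np.array([-np.sin(a),np.cos(a)])-.0009*np.array([np.cos(a),np.sin(a)])
hlp.HA=73.9;r=R(hlp.HA-90);a=np.radians(hlp.HA)
M=np.array([[np.cos(a),np.sin(a),0],[-np.sin(a),np.cos(a),0],[0,0,1]])
f0=M@current_contact_force();x,yo,z=-.029,0.,.0383
ctrl.move_l(hold2w(x,yo,z) if 0 else hlp.hold2w(x,yo,z),r,feed=.02);ctrl.hold(.1)
print("after shift",M@current_contact_force()-f0,current_t())
log=[]
while x<.0385:
    fine=x>.020
    x+=.0004 if fine else .001
    ctrl.move_l(hlp.hold2w(x,yo,z),r,feed=.02)
    f=M@current_contact_force()-f0;log.append((x*1e3,yo*1e3,*f))
    if abs(f[1])>2.5: yo+=np.clip(-f[1]*-.00008,-.0003,.0003)   # comply sideways
    base=np.median([l[2] for l in log[-12:-2]]) if len(log)>14 else 0
    if f[0]<-7 or (fine and f[0]-base<-4) or abs(f[1])>12 or abs(f[2])>12: break
print(np.array(log)[::4].round(2));print(np.array(log)[-4:].round(2),current_t(),current_tcp_pos(),hlp.hold2w(x,yo,z))
E
python3 push.py
```

```text
w 0.02370050699907671 [ 0.3096  1.0987 -0.3654]
after shift [-1.077  -0.3558 -2.8856] 17.55
[[-28.     0.    -2.22  -0.68  -3.47]
 [-24.     0.    -1.51  -0.51  -4.55]
 [-20.     0.    -1.25   0.52  -5.5 ]
 [-16.     0.    -1.12   0.13  -5.47]
 [-12.     0.    -1.22  -0.28  -4.93]
 [ -8.     0.    -1.2    0.25  -5.31]
 [ -4.     0.    -1.22  -0.92  -5.77]
 [  0.     0.    -0.92  -0.3   -5.23]
 [  4.     0.    -0.18  -0.08  -5.08]
 [  8.     0.    -1.05   0.06  -4.82]
 [ 12.     0.    -1.7   -0.22  -4.76]
 [ 16.     0.    -0.75   0.24  -5.17]
 [ 20.     0.    -0.96   0.17  -5.95]
 [ 21.6    0.    -0.99   0.55  -5.64]
 [ 23.2    0.     0.23   0.67  -5.03]
 [ 24.8    0.    -2.37  -0.27  -4.99]
 [ 26.4    0.    -0.78  -0.1   -5.89]
 [ 28.     0.    -1.8   -0.07  -5.06]
 [ 29.6    0.    -7.43   0.77  -3.8 ]]
[[28.4   0.   -1.03  0.76 -4.51]
 [28.8   0.   -2.18 -1.09 -4.92]
 [29.2   0.   -3.71  0.8  -4.17]
 [29.6   0.   -7.43  0.77 -3.8 ]] 35.8 [0.5511 0.1013 0.0384] [0.5513 0.1021 0.0383]
```

Stop felt at post x ≈ 29 mm (stand origin ≈ 39 mm in the holder frame), at about 9 N/mm. I'll bring the push to about 10 N and hold it.

```bash
cat > bed.py <<'E'
from hlp import *
a0=np.radians(73.6);a=np.radians(73.9)
Hn=H+.0017*np.array([-np.sin(a0),np.cos(a0)])-.0009*np.array([np.cos(a0),np.sin(a0)])
M=np.array([[np.cos(a),np.sin(a),0],[-np.sin(a),np.cos(a),0],[0,0,1]])
def hw(x,y,z): return np.r_[Hn,0]+M.T@[x,y,z]
r=R(-16.1);fb=M@np.array([.3096,1.0987,-.3654])
fb[0]-=1.1 # sliding baseline
def F(n=6):
    v=[]
    for _ in range(n): v.append(M@current_contact_force()-fb);ctrl.hold(.02)
    return np.mean(v,0)
E
python3 - <<'E'
from bed import *
x=.0296;f=F();print(f)
for i in range(8):
    if -f[0]>9: break
    x+=min(.0003,(10+f[0])/9000);ctrl.move_l(hw(x,0,.0383),r,feed=.01);f=F();print(x,f)
t=current_t();v=[]
while current_t()-t<.7: v.append((M@current_contact_force()-fb)[0]);ctrl.hold(.03)
print(np.min(v),np.mean(v),np.max(v),current_t(),current_tcp_pos())
E
```

```text
[-5.2183  0.8898 -3.0232]
0.029900000000000003 [-6.0639  1.0713 -2.3764]
0.030200000000000005 [-7.3343  1.3256 -1.6255]
0.03049619041617811 [-8.6422  1.1405 -0.66  ]
0.030647060760129272 [-9.0872  1.9529 -0.609 ]
-9.65382688855465 -8.942606754394475 -7.797199102853449 38.0 [0.5511 0.1014 0.0385]
```

Run:
```python
from bed import *
b=np.array([.5416,.0725]);ba=np.radians(73.72);pk=onz("top",(313.6,197.5),.068)[:2]-b
ph=np.array([pk@[np.cos(ba),np.sin(ba)],pk@[-np.sin(ba),np.cos(ba)]]);d=ph-[-.030,-.064]
th0=np.arctan2(d[1],-d[0]);print("peg",ph,"radius",np.linalg.norm(d),"angle",th0)
claw.gripper_to(.05,25);print(current_width(),current_contact_force())
p=current_tcp_pos();ctrl.move_l([p[0],p[1],.14],r,feed=.15)
th0=np.clip(th0,0,.15)
def peg(th): return np.array([-.030-.056*np.cos(th),-.064+.056*np.sin(th)])
def tool(th): return R(-16.1-np.degrees(th))   # closing line tangential
ctrl.move_ptp(hw(*peg(th0),.14),tool(th0));ctrl.move_l(hw(*peg(th0),.046),tool(th0),feed=.1)
print(M@current_contact_force())
claw.gripper_to(0,10);ctrl.hold(.1)
print("w",current_width(),current_grasp_force(),M@current_contact_force(),current_t())
snap("3")
k=cv2.imread("pics/scene3.png")[165:300,270:430];cv2.imwrite("pics/c4.png",cv2.resize(k,None,fx=4,fy=4))
```

```text
peg [-0.0894 -0.0577] radius 0.05974485801314577 angle 0.1051414219043813
0.050251401035177494 [-0.6185 -0.4107 -0.2309]
[-0.1229 -0.2135  0.1481]
w 0.011429908426329445 9.999964535236359 [-1.0859 -0.5246 -0.0926] 41.8167
```

View pics/c4.png

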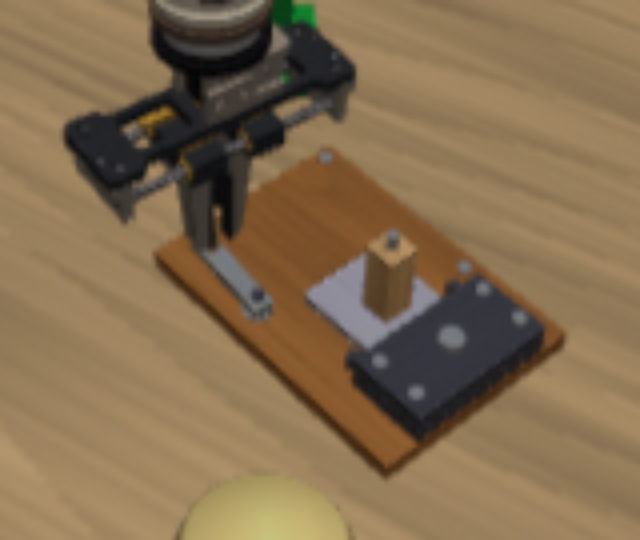

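The stand is under the lip with its post upright (crop 390,280), and the fingers hold the peg (crop 215,230) with 11.4 mm between the pads. Swinging the button now.

Run:
```python
from bed import *
def peg(th): return np.array([-.030-.056*np.cos(th),-.064+.056*np.sin(th)])
def tool(th): return R(-16.1-np.degrees(th))
log=[]
for th in list(np.arange(.19,1.5,.09))+[1.52,1.56,1.585]:
    ctrl.move_l(hw(*peg(th),.046),tool(th),feed=.035)
    f=M@current_contact_force();ft=f[0]*np.sin(th)+f[1]*np.cos(th);log.append((th,ft,np.hypot(*f[:2]),current_width()))
    if np.hypot(*f[:2])>14: print("stop");break
print(np.array(log).round(3),current_t())
snap("4")
k=cv2.imread("pics/scene4.png")[165:300,270:430];cv2.imwrite("pics/c5.png",cv2.resize(k,None,fx=4,fy=4))
```

```text
[[ 0.19   0.569  0.789  0.012]
 [ 0.28  -0.079  0.944  0.012]
 [ 0.37  -0.063  1.016  0.012]
 [ 0.46  -0.493  0.516  0.011]
 [ 0.55   0.377  0.432  0.011]
 [ 0.64   0.097  0.917  0.012]
 [ 0.73  -0.717  3.222  0.011]
 [ 0.82  -0.009  4.     0.011]
 [ 0.91  -0.133  5.548  0.011]
 [ 1.    -0.588  5.867  0.012]
 [ 1.09   1.229  6.776  0.012]
 [ 1.18   0.514  6.457  0.011]
 [ 1.27   0.213  7.723  0.012]
 [ 1.36  -0.283  8.138  0.012]
 [ 1.45   0.165  8.276  0.012]
 [ 1.52  -0.182  8.178  0.011]
 [ 1.56  -5.166  9.94   0.012]
 [ 1.585 -8.456 11.332  0.011]] 47.0417
```

View pics/c5.png

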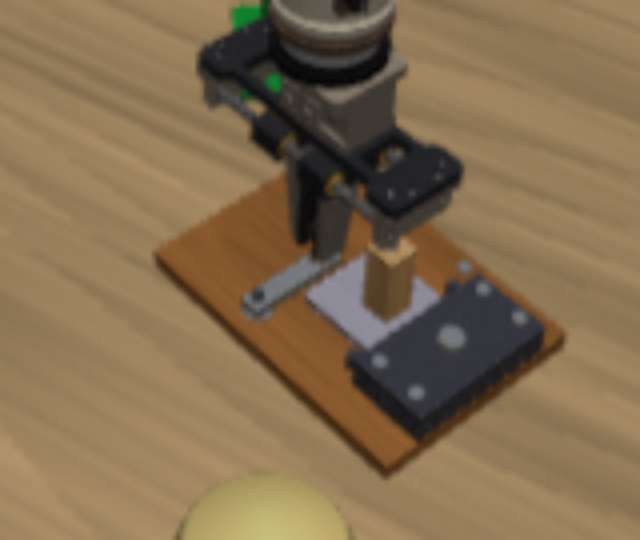

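The button reached its end stop: the tangential force rose from about 0 to 8 N between 1.52 and 1.585 rad, and the bar now lies across behind the foot (crop 245,300 to 335,260). I'll let go, withdraw and check.

Run:
```python
from bed import *
claw.gripper_to(.03,10)
p=current_tcp_pos();ctrl.move_l([p[0],p[1],.16],feed=.12)
ctrl.move_ptp([.40,-.2,.25],R(-60))
snap("5");print(current_contact_force(),current_t())
a=cv2.imread("pics/top5.png")[150:265,215:345];b=cv2.imread("pics/scene5.png")[185:300,290:420]
cv2.imwrite("pics/c6.png",np.hstack([cv2.resize(k,(400,354),interpolation=cv2.INTER_CUBIC) for k in(a,b)]))
o=np.array([cv2.imread("pics/top0.png"),cv2.imread("pics/top5.png")]).astype(float)
m=(abs(o[1]-o[0]).sum(-1)>90);print([ (n,int(m[y-14:y+14,x-14:x+14].sum())) for n,x,y in(("round",361,151),("foam",257,135),("jar",404,169),("mallet",173,140),("offcut",171,283),("screwdriver",446,262),("pot",410,290))])
```

```text
[-0.4129  0.151   0.0787] 50.075
[('round', 0), ('foam', 0), ('jar', 0), ('mallet', 0), ('offcut', 0), ('screwdriver', 208), ('pot', 432)]
```

View pics/c6.png

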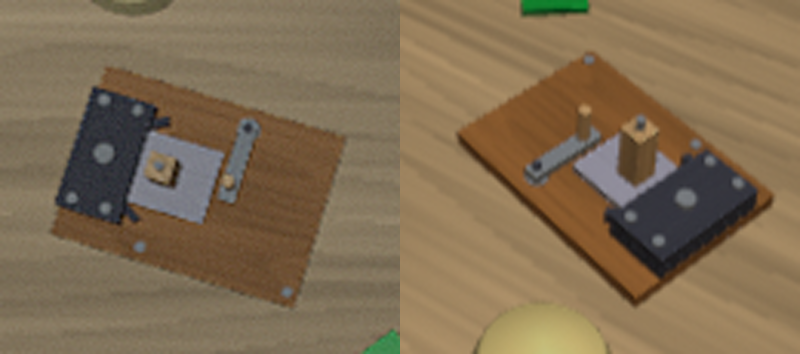

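The foot is home under the lip with the post upright, and the button lies straight across behind it. The changes seen at the pot and screwdriver are the arm standing above them. Handing in.

```bash
python3 -c "
from rig import ctrl
print(ctrl.sign_off())"
```

```text
the job is handed in; nothing more can be done
None
```

The stand is home against the stop, bedded with about 9 N (wrist reading) for 0.7 s and let go; the turn-button is fully across behind the foot, and I handed the job in at about 50 s (no result was returned).

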